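Load trial tiles from the drying rack into the kiln setter in the same order

TASK

Move the four trial tiles, one at a time, from the wooden drying rack into the grey kiln setter, keeping their order: nothing is written on them, so the place counted from the upright end board is the only record of which trial is which, and each tile goes straight to the same place in the setter, counted from the setter's end board, that it had in the rack. Stand each one upright, fully down in its slot and about midway along it, let go, and leave the pot, the squeeze bottle and the tub where they are.

Things in the scene. Friction and masses are not known exactly. Their poses are not given: they have to be found in the camera images.
- trial_70: Narrowest of four cream clay trial tiles with brown bands: a slab 70 mm wide, 100 high, 9 thick, about 123 g, stood on edge in the drying rack; the four differ only in width. Origin: middle of its bottom edge; z up, y along its width, x through its thickness; both faces alike. Pinch the 9 mm thickness from above at the middle of the top edge; 55 mm is free to the next tile.
- trial_85: Second narrowest of four cream clay trial tiles with brown bands: a slab 85 mm wide, 100 high, 9 thick, about 150 g, stood on edge in the drying rack; the four differ only in width. Origin: middle of its bottom edge; z up, y along its width, x through its thickness; both faces alike. Pinch the 9 mm thickness from above at the middle of the top edge; 55 mm is free to the next tile.
- trial_100: Second widest of four cream clay trial tiles with brown bands: a slab 100 mm wide, 100 high, 9 thick, about 176 g, stood on edge in the drying rack; the four differ only in width. Origin: middle of its bottom edge; z up, y along its width, x through its thickness; both faces alike. Pinch the 9 mm thickness from above at the middle of the top edge; 55 mm is free to the next tile.
- trial_115: Widest of four cream clay trial tiles with brown bands: a slab 115 mm wide, 100 high, 9 thick, about 202 g, stood on edge in the drying rack; the four differ only in width. Origin: middle of its bottom edge; z up, y along its width, x through its thickness; both faces alike. Pinch the 9 mm thickness from above at the middle of the top edge; 55 mm is free to the next tile.
- drying_rack: Fixed wooden rack, 286 x 118 mm, two notched rails, one upright end board (150 wide, 80 high, hand hole) at one end. Origin: middle of the row at bench level; z up, x along the row to the end board. Places 1 to 4 at x = +96 (by the end board), +32, -32, -96 mm, y = 0. Slots along y, 12 mm wide, floor 20 mm above the bench, so tile tops are at 120 mm; a tile may lean up to 6 degrees.
- kiln_setter: Fixed grey refractory slab, 293 x 104 mm, four empty slots, upright end board (150 wide, 80 high) at one end. Origin: middle of the row at bench level; z up, x along the row to the end board. Places 1 to 4 at x = +96 (by the end board), +32, -32, -96 mm, y = 0. Slots along y, 98 mm long, 12 wide, floor 20 mm above the bench; 40 mm deep, upper half flared to a 32 mm mouth.
- colour_pot: Bystander: white colour pot with a black lid, 60 mm across, 62 mm high. Origin: centre of its underside.
- slip_squeezer: Bystander: red-brown squeeze bottle with a white nozzle, 58 mm across, 110 mm high. Origin: centre of its underside.
- slip_tub: Bystander: open empty white tub, 109 mm across, 58 mm high. Origin: centre of its underside.
Not all that is in view belongs to the job. Leave any green look-alike of the trial_70 alone.

How it is judged:
On the way, in this order (a step that is already met when the one before it is completed fails the run):
1. One tile moved and set down: one tile in the kiln setter, the rest in the drying rack, and each place number (1 to 4 from the end board) filled in one or the other (height (world z) of each of trial_70, trial_85, trial_100, trial_115 below 0.028 m and ((x of trial_70 in the frame of drying_rack between 0.084 and 0.108 m and horizontal distance between trial_70 and drying_rack below 0.115 m) or (x of trial_85 in the frame of drying_rack between 0.084 and 0.108 m and horizontal distance between trial_85 and drying_rack below 0.115 m) or (x of trial_100 in the frame of drying_rack between 0.084 and 0.108 m and horizontal distance between trial_100 and drying_rack below 0.115 m) or (x of trial_115 in the frame of drying_rack between 0.084 and 0.108 m and horizontal distance between trial_115 and drying_rack below 0.115 m) or (x of trial_70 in the frame of kiln_setter between 0.084 and 0.108 m and horizontal distance between trial_70 and kiln_setter below 0.115 m) or (x of trial_85 in the frame of kiln_setter between 0.084 and 0.108 m and horizontal distance between trial_85 and kiln_setter below 0.115 m) or (x of trial_100 in the frame of kiln_setter between 0.084 and 0.108 m and horizontal distance between trial_100 and kiln_setter below 0.115 m) or (x of trial_115 in the frame of kiln_setter between 0.084 and 0.108 m and horizontal distance between trial_115 and kiln_setter below 0.115 m)) and ((x of trial_70 in the frame of drying_rack between 0.02 and 0.044 m and horizontal distance between trial_70 and drying_rack below 0.115 m) or (x of trial_85 in the frame of drying_rack between 0.02 and 0.044 m and horizontal distance between trial_85 and drying_rack below 0.115 m) or (x of trial_100 in the frame of drying_rack between 0.02 and 0.044 m and horizontal distance between trial_100 and drying_rack below 0.115 m) or (x of trial_115 in the frame of drying_rack between 0.02 and 0.044 m and horizontal distance between trial_115 and drying_rack below 0.115 m) or (x of trial_70 in the frame of kiln_setter between 0.02 and 0.044 m and horizontal distance between trial_70 and kiln_setter below 0.115 m) or (x of trial_85 in the frame of kiln_setter between 0.02 and 0.044 m and horizontal distance between trial_85 and kiln_setter below 0.115 m) or (x of trial_100 in the frame of kiln_setter between 0.02 and 0.044 m and horizontal distance between trial_100 and kiln_setter below 0.115 m) or (x of trial_115 in the frame of kiln_setter between 0.02 and 0.044 m and horizontal distance between trial_115 and kiln_setter below 0.115 m)) and ((x of trial_70 in the frame of drying_rack between -0.044 and -0.02 m and horizontal distance between trial_70 and drying_rack below 0.115 m) or (x of trial_85 in the frame of drying_rack between -0.044 and -0.02 m and horizontal distance between trial_85 and drying_rack below 0.115 m) or (x of trial_100 in the frame of drying_rack between -0.044 and -0.02 m and horizontal distance between trial_100 and drying_rack below 0.115 m) or (x of trial_115 in the frame of drying_rack between -0.044 and -0.02 m and horizontal distance between trial_115 and drying_rack below 0.115 m) or (x of trial_70 in the frame of kiln_setter between -0.044 and -0.02 m and horizontal distance between trial_70 and kiln_setter below 0.115 m) or (x of trial_85 in the frame of kiln_setter between -0.044 and -0.02 m and horizontal distance between trial_85 and kiln_setter below 0.115 m) or (x of trial_100 in the frame of kiln_setter between -0.044 and -0.02 m and horizontal distance between trial_100 and kiln_setter below 0.115 m) or (x of trial_115 in the frame of kiln_setter between -0.044 and -0.02 m and horizontal distance between trial_115 and kiln_setter below 0.115 m)) and ((x of trial_70 in the frame of drying_rack between -0.108 and -0.084 m and horizontal distance between trial_70 and drying_rack below 0.115 m) or (x of trial_85 in the frame of drying_rack between -0.108 and -0.084 m and horizontal distance between trial_85 and drying_rack below 0.115 m) or (x of trial_100 in the frame of drying_rack between -0.108 and -0.084 m and horizontal distance between trial_100 and drying_rack below 0.115 m) or (x of trial_115 in the frame of drying_rack between -0.108 and -0.084 m and horizontal distance between trial_115 and drying_rack below 0.115 m) or (x of trial_70 in the frame of kiln_setter between -0.108 and -0.084 m and horizontal distance between trial_70 and kiln_setter below 0.115 m) or (x of trial_85 in the frame of kiln_setter between -0.108 and -0.084 m and horizontal distance between trial_85 and kiln_setter below 0.115 m) or (x of trial_100 in the frame of kiln_setter between -0.108 and -0.084 m and horizontal distance between trial_100 and kiln_setter below 0.115 m) or (x of trial_115 in the frame of kiln_setter between -0.108 and -0.084 m and horizontal distance between trial_115 and kiln_setter below 0.115 m)) and horizontal distance between any of trial_70, trial_85, trial_100, trial_115 and kiln_setter below 0.115 m), for 0.2 s.
2. Two tiles moved and set down: two tiles in the kiln setter, the rest in the drying rack, and each place number (1 to 4 from the end board) filled in one or the other (all of step 1 and (horizontal distance between each of trial_70, trial_85 and kiln_setter below 0.115 m or horizontal distance between each of trial_70, trial_100 and kiln_setter below 0.115 m or horizontal distance between each of trial_70, trial_115 and kiln_setter below 0.115 m or horizontal distance between each of trial_85, trial_100 and kiln_setter below 0.115 m or horizontal distance between each of trial_85, trial_115 and kiln_setter below 0.115 m or horizontal distance between each of trial_100, trial_115 and kiln_setter below 0.115 m)), for 0.2 s.
3. Three tiles moved and set down: three tiles in the kiln setter, the rest in the drying rack, and each place number (1 to 4 from the end board) filled in one or the other (all of step 2 and (horizontal distance between each of trial_70, trial_85, trial_100 and kiln_setter below 0.115 m or horizontal distance between each of trial_70, trial_85, trial_115 and kiln_setter below 0.115 m or horizontal distance between each of trial_70, trial_100, trial_115 and kiln_setter below 0.115 m or horizontal distance between each of trial_85, trial_100, trial_115 and kiln_setter below 0.115 m)), for 0.2 s.
At the end, for the whole second after the job is handed in: Each of the setter's four places holds one trial tile (within 12 mm along the row, 20 mm along the slot, at most 8 mm above the slot floor), upright within 0.2 rad and at rest; the tiles went one at a time, each to the place number it had in the rack (all of step 3 and horizontal distance between each of trial_70, trial_85, trial_100, trial_115 and kiln_setter below 0.115 m and y of trial_70 in the frame of kiln_setter between -0.02 and 0.02 m and y of trial_85 in the frame of kiln_setter between -0.02 and 0.02 m and y of trial_100 in the frame of kiln_setter between -0.02 and 0.02 m and y of trial_115 in the frame of kiln_setter between -0.02 and 0.02 m and angle between each of trial_70, trial_85, trial_100, trial_115's own z axis and vertical below 0.2 rad and linear speed of each of trial_70, trial_85, trial_100, trial_115 below 0.02 m/s); the robot touches nothing.
It fails at once if the colour pot is shifted by more than 30 mm (distance of colour_pot from where it was at the start of the episode above 0.03 m).
It fails at once if the squeeze bottle is shifted by more than 30 mm (distance of slip_squeezer from where it was at the start of the episode above 0.03 m).
It fails at once if the empty tub is shifted by more than 30 mm (distance of slip_tub from where it was at the start of the episode above 0.03 m).
It fails at once if a trial tile is tipped over (more than 45 degrees) (angle between any of trial_70, trial_85, trial_100, trial_115's own z axis and vertical above 0.785 rad).
It also fails if it takes over 102 s, if anything falls off the work surface, if the arm or the gripper's body presses on something with over 40 N, if the wrist force passes 120 N, or if a joint passes its speed limit or range.

ROBOT

A 6-joint arm with a two-finger parallel gripper is mounted at the origin on a cart in front of the work surface, level with it; the furniture and walls round the work are solid. World frame = base frame: x ahead of the robot, y to its left, z up, the work surface at z = 0. Lengths are in m, angles in rad, forces in N, time in s.
With the tool pointing down it reaches from about 0.3 to 0.775 m from the base axis. Payload 14.6 kg.
Tool frame: the origin (TCP) lies at the very end of the fingers, on their centre line; the grasp point (between the pads) lies 19 mm behind it; z points along the fingers, y is the line along which they close (so a half turn about z gives the same grasp; the last joint's range is limited). The gripper opens to 94 mm and grips with 3 to 60 N. Pads are 16 mm wide; open, the fingers measure 119 mm over their backs; the gripper's body (75 mm by 177 mm) begins 78 mm behind the grasp point.
Start: joints at [-1.234, 0.3, 1.521, -0, 1.321, -0.067], TCP at [0.216, -0.506, 0.173] pointing down, gripper open.
Joint ranges: [-3.03, 3.03], [-0.79, 2.21], [0.23, 2.52], [-1.04, 4.18], [0, 3.07], [-2.55, 2.55]. Speed limits (rad/s): [2.22, 2.22, 2.57, 3.14, 3.14, 3.14].

INTERFACE

Orientations are given as [roll, pitch, yaw] about the fixed x, y, z axes, in that order (R = Rz(yaw) Ry(pitch) Rx(roll)).
In Python, from station import ctrl, camera, camera_info, finder gives the robot as it stands.
- The arm moves only by the tool carry_out, never from a script. Its argument "motion" is a list of rows, each a list of 2 entries, a list of its own where there are three numbers: the shift along the tool's x, y, z as a fraction of full scale, then the turn about the tool's z as a fraction of full scale. A call has 1 to 12 rows; each row is the pose to reach, as a shift and turn from the pose commanded when the call began, along the tool's axes at that moment, turning the shorter way round; what a row does not reach only later rows make up. Full scale, the value 1, is 200 mm for a shift and 360 degrees for a turn. A row lasts 1/10 s, in which the tool goes at most 50 mm and 8.59 degrees, less where a joint would pass 70% of its speed; a pose out of reach is approached as far as the arm can. A call with a number of a shift or a turn outside -1 to 1 is refused whole. A call with a gripper value outside its range is refused whole. "hand" is the closure, from -1 (fully open) to 1 (shut), set as the call begins (left out, the last holds). The fingers move at their own pace and stop on an object; "force" is the grip in N (left out, the last holds). Time passes only in rows, so rows that repeat a pose let the fingers close. It gives the time, the measured TCP pose, the force, the opening and the grip force at its end, in the units of the state.
- ctrl.get_obs(): the state, without advancing time (a new reading comes with each control period).
- camera(name): name is "scene" or "top" or "wrist"; returns (picture, depth): 480x640x3 uint8, blue, green, red; 480x640 float32, m along the optical axis (not along the pixel's ray), 0 where there is no reading.
- camera_info(name): a dict with "camera_matrix" (3x3 intrinsics, pixels), "origin" and "attitude" of the camera in the world. Camera axes: x right, y down, z forward; pixel columns grow to the right and rows downward; lengths in m; the calibration is good to about 2 mm. A picture is of the moment at which its call begins: read the wrist's pose just before it. camera_info takes no time and is no camera call; for the wrist camera it gives the pose at the moment of the call.
- ctrl.hand_in(): hands the job in; it is judged then, once.
Trained networks look in the newest picture that a camera, given by its name, has taken for a name from the list of things; names that differ only in an ending like _2 or _b are one class to them, and where a whole thing is asked for, a point or a joint stands for the part that bears it (a point fixed in the world has none). Each returns a list of dicts, best first, with "conf" (0 to 1); they miss things now and then, are a little off and sometimes report something else, mostly with a low value. They report only what shows in the picture. A call takes as long as a camera call. They do not tell look-alikes from the thing itself.
- finder.boxes_of(camera, query): "location" ([column, row] in pixels, amid what is visible of it).
- finder.cut_out(camera, query): "mask" (480x640 bool, what is visible of it) and "location" ([column, row] in pixels, amid what is visible of it).
- finder.pinpoint(camera, query): "location" ([column, row] in pixels: a listed point, or the origin of a listed thing).
The state is a dict: "time_s": time; "qpos": joint angles; "joint_vel": joint speeds; "tau": joint torques, N m; "ee_pos": TCP position; "eef_rot": TCP orientation; "force": force on the tool from outside, world axes, zero at the start; "moment": the same for the moment, N m; "grip_width": finger opening in m; "grip_force": force on a finger pad.
Only numpy, scipy, OpenCV 4.12 (cv2) and the standard library are available. Lean on these libraries where they do the work, as an engineer would, in place of code of your own. Each camera call takes 0.05 s, during which the arm holds its last target. There are 200 camera calls.

## Working session

There is one attempt and no reset: what is moved stays moved. The work goes in short steps, Python scripts to look and compute and a tool call to move; the robot and the scene stay as the last step left them, time stands still between calls to the robot, and variables do not carry over. Pictures are saved under pics/ and viewed, at most 14 in all, crops included, and the job is handed in when it is done.

Besides the shell and the picture viewer there is one more tool, called after "Emit:" as a command line: name --argument value ..., lists and objects as JSON in quotes. carry_out: Moves the arm, as the interface text tells. Its arguments: {"type":"object","properties":{"motion":{"type":"array","items":{"type":"array"}},"hand":{"type":"number"},"force":{"type":"number"}},"required":["motion"]}

```bash
mkdir -p pics; ls; python3 - <<'E'
from station import ctrl,camera,camera_info
import cv2,numpy as np
o=ctrl.get_obs();print({k:np.round(v,3).tolist() for k,v in o.items()})
for n in("scene","top"):
    p,d=camera(n);cv2.imwrite(f"pics/{n}0.png",p);i=camera_info(n);print(n,i)
E
```

```text
pics
{'time_s': 0.0, 'qpos': [-1.234, 0.3, 1.522, -0.0, 1.321, -0.067], 'joint_vel': [-0.002, -0.001, 0.0, -0.0, 0.001, -0.0], 'tau': [0.001, -53.18, -35.274, 0.071, 0.024, -0.0], 'ee_pos': [0.216, -0.505, 0.172], 'eef_rot': [-3.14, -0.0, 0.404], 'force': [0.204, 0.214, -1.114], 'moment': [0.015, 0.071, -0.015], 'grip_force': 0.0, 'grip_width': 0.094}
scene {'camera_matrix': array([[447.14431607,   0.        , 323.33216033],
       [  0.        , 447.14431607, 235.85363648],
       [  0.        ,   0.        ,   1.        ]]), 'origin': array([-0.2469142 ,  0.48336922,  1.00458449]), 'attitude': array([-2.39188063,  0.02027008, -2.08983484])}
top {'camera_matrix': array([[440.57086644,   0.        , 318.22959907],
       [  0.        , 440.57086644, 231.08794471],
       [  0.        ,   0.        ,   1.        ]]), 'origin': array([0.35923283, 0.02813617, 1.02845865]), 'attitude': array([-2.94598661,  0.03356877, -1.59449224])}
```

View pics/top0.png

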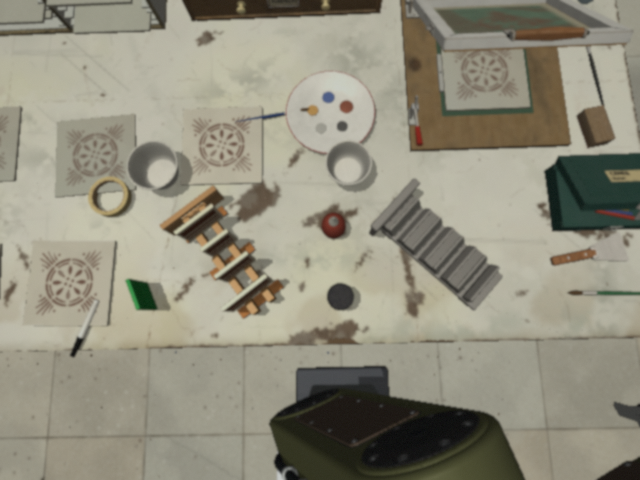

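View pics/scene0.png

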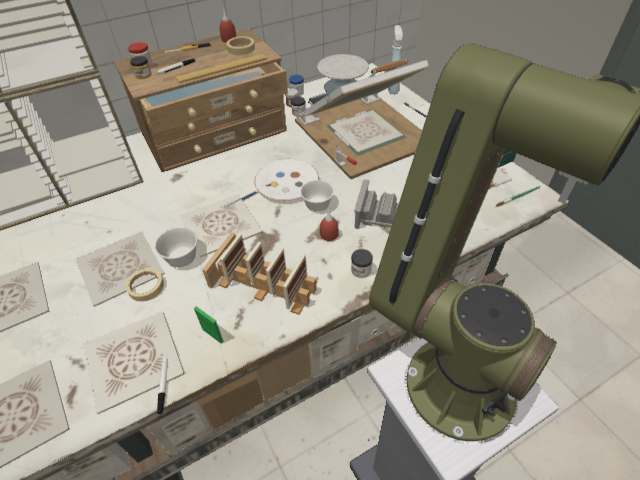

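The top picture shows the rack with its end board at (190,210) and tiles near (197,218), (213,241), (232,264), (247,292). The setter's end board is at (397,207), and its slots run down to (485,290). The pot is at (340,296), the bottle at (333,224), tubs at (153,165) and (348,163), and the green look-alike at (142,294). The scene picture agrees with all of this.

```bash
cat > h.py <<'E'
from station import ctrl,camera,camera_info,finder
import cv2,numpy as np
from scipy.spatial.transform import Rotation as Ro
def pose(n):
    i=camera_info(n);return i["camera_matrix"],i["origin"],Ro.from_euler("xyz",i["attitude"]).as_matrix()
def cloud(d,c):
    K,o,R=c;v,u=np.mgrid[:480,:640]
    return np.dstack([(u-K[0,2])/K[0,0]*d,(v-K[1,2])/K[1,1]*d,d])@R.T+o
def proj(P,c):
    K,o,R=c;q=(np.atleast_2d(P)-o)@R@K.T;return q[:,:2]/q[:,2:]
E
python3 - <<'E'
from h import *
for n in("top","scene"):
    c=pose(n);p,d=camera(n);W=cloud(d,c);np.savez(f"{n}.npz",W=W,p=p)
    print(n,"table z",np.median(W[240:330,100:280,2][d[240:330,100:280]>0]))
    for q in["trial_70","trial_85","trial_100","trial_115","drying_rack","kiln_setter","colour_pot","slip_squeezer","slip_tub"]:
        for b in finder.cut_out(n,q)[:4]:
            m=b["mask"]&(d>0);w=W[m]
            print(q,round(b["conf"],2),np.round(b["location"]),m.sum(),"med",np.round(np.median(w,0),3),"ztop",np.round(np.percentile(w[:,2],95),3))
E
```

```text
top table z -0.00015125638378243877
trial_70 0.83 [202. 225.] 804 med [0.572 0.318 0.088] ztop 0.121
trial_70 0.75 [234. 269.] 512 med [0.472 0.236 0.098] ztop 0.12
trial_70 0.7 [217. 243.] 466 med [0.525 0.273 0.091] ztop 0.12
trial_70 0.63 [249. 297.] 570 med [0.415 0.209 0.104] ztop 0.121
trial_85 0.83 [202. 225.] 804 med [0.572 0.318 0.088] ztop 0.121
trial_85 0.75 [234. 269.] 512 med [0.472 0.236 0.098] ztop 0.12
trial_85 0.7 [217. 243.] 466 med [0.525 0.273 0.091] ztop 0.12
trial_85 0.63 [249. 297.] 570 med [0.415 0.209 0.104] ztop 0.121
trial_100 0.83 [202. 225.] 804 med [0.572 0.318 0.088] ztop 0.121
trial_100 0.75 [234. 269.] 512 med [0.472 0.236 0.098] ztop 0.12
trial_100 0.7 [217. 243.] 466 med [0.525 0.273 0.091] ztop 0.12
trial_100 0.63 [249. 297.] 570 med [0.415 0.209 0.104] ztop 0.121
trial_115 0.83 [202. 225.] 804 med [0.572 0.318 0.088] ztop 0.121
trial_115 0.75 [234. 269.] 512 med [0.472 0.236 0.098] ztop 0.12
trial_115 0.7 [217. 243.] 466 med [0.525 0.273 0.091] ztop 0.12
trial_115 0.63 [249. 297.] 570 med [0.415 0.209 0.104] ztop 0.121
drying_rack 0.93 [220. 256.]
[... 1323 characters left out ...]
.067] ztop 0.102
trial_115 0.96 [258. 264.] 399 med [0.519 0.277 0.085] ztop 0.121
trial_115 0.9 [297. 283.] 667 med [0.407 0.214 0.084] ztop 0.121
trial_115 0.64 [231. 257.] 638 med [0.565 0.325 0.084] ztop 0.121
drying_rack 0.72 [257. 261.] 450 med [0.521 0.277 0.085] ztop 0.121
drying_rack 0.69 [256. 278.] 2002 med [0.514 0.297 0.043] ztop 0.081
kiln_setter 0.8 [374. 207.] 1338 med [ 0.556 -0.138  0.054] ztop 0.081
colour_pot 0.81 [364. 264.] 524 med [0.393 0.019 0.059] ztop 0.064
slip_squeezer 0.86 [329. 224.] 397 med [0.555 0.029 0.053] ztop 0.085
slip_squeezer 0.74 [376. 206.] 1334 med [ 0.556 -0.14   0.054] ztop 0.081
slip_tub 0.65 [318. 193.] 786 med [ 0.733 -0.024  0.034] ztop 0.059
```

```bash
python3 - <<'E'
from h import *
D={n:np.load(n+".npz")["W"].reshape(-1,3) for n in("top","scene")}
def reg(n,x0,x1,y0,y1,z0,z1):
    W=D[n];return W[(W[:,0]>x0)&(W[:,0]<x1)&(W[:,1]>y0)&(W[:,1]<y1)&(W[:,2]>z0)&(W[:,2]<z1)]
from scipy.cluster.hierarchy import fcluster,linkage
for n in D:
    P=reg(n,.3,.7,.12,.42,.112,.13)
    L=fcluster(linkage(P[:,:2],"single"),.012,"distance")
    for k in set(L):
        Q=P[L==k]
        if len(Q)<15: continue
        (cx,cy),(w,h),a=cv2.minAreaRect(Q[:,:2].astype(np.float32))
        m=Q.mean(0);ev,V=np.linalg.eigh(np.cov((Q-m)[:,:2].T));v=V[:,1]*np.sign(V[1,1])
        print(n,len(Q),"rect c",round(cx,4),round(cy,4),"size",round(w,3),round(h,3),"mean",np.round(m,4),"dir deg",np.round(np.degrees(np.arctan2(v[1],v[0])),1))
for n in D:
  for nm,b in(("setter",(.3,.75,-.4,-.05)),("rack",(.3,.75,.1,.42))):
    for z0,z1 in((.02,.1),(.035,.062),(.07,.09)):
        P=reg(n,*b,z0,z1)
        (c,s,a)=cv2.minAreaRect(P[:,:2].astype(np.float32))
        print(n,nm,z0,z1,len(P),np.round(c,4),np.round(s,4),round(a,1))
E
```

```text
top 269 rect c 0.4163 0.2107 size 0.01 0.114 mean [0.4155 0.211  0.1184] dir deg 126.9
top 196 rect c 0.4741 0.2386 size 0.01 0.085 mean [0.4736 0.2384 0.1184] dir deg 126.9
top 160 rect c 0.5272 0.2757 size 0.01 0.07 mean [0.5269 0.2751 0.1184] dir deg 127.2
top 233 rect c 0.5739 0.3203 size 0.011 0.1 mean [0.574  0.3193 0.1184] dir deg 126.7
scene 147 rect c 0.572 0.3204 size 0.011 0.1 mean [0.5696 0.3224 0.1189] dir deg 127.0
scene 106 rect c 0.5247 0.2767 size 0.011 0.072 mean [0.5231 0.2768 0.1189] dir deg 126.8
scene 130 rect c 0.4727 0.2388 size 0.011 0.085 mean [0.4702 0.24   0.1188] dir deg 126.5
scene 171 rect c 0.4146 0.2106 size 0.011 0.116 mean [0.4121 0.2121 0.1191] dir deg 126.7
top setter 0.02 0.1 5700 [ 0.5622 -0.2025] [0.3056 0.3753] 89.9
top setter 0.035 0.062 4403 [ 0.5577 -0.1503] [0.412  0.1339] 44.0
top setter 0.07 0.09 627 [ 0.641  -0.1386] [0.0521 0.2334] 59.9
top rack 0.02 0.1 3497 [0.558  0.3029] [0.4198 0.1493] 39.4
top rack 0.035 0.062 1678 [0.5578 0.3021] [0.4189 0.1491] 39.8
top rack 0.07 0.09 849 [0.5167 0.2772] [0.2516 0.1492] 36.3
scene setter 0.02 0.1 1414 [ 0.6226 -0.2237] [0.255  0.3458] 0.4
scene setter 0.035 0.062 844 [ 0.6123 -0.097 ] [0.2525 0.1373] 45.4
scene setter 0.07 0.09 240 [ 0.6384 -0.1368] [0.0497 0.2298] 61.0
scene rack 0.02 0.1 3222 [0.5573 0.3042] [0.4247 0.1526] 39.2
scene rack 0.035 0.062 1436 [0.5488 0.3171] [0.4252 0.1248] 37.3
scene rack 0.07 0.09 711 [0.5144 0.2778] [0.2528 0.1524] 35.9
```

```bash
python3 - <<'E'
from h import *
from scipy.optimize import minimize
cl=lambda n:np.load(n+".npz")["W"].reshape(-1,3)
T=cl("top");S=cl("scene")
def box(W,z0,z1):
    e=np.hypot(W[:,0]-.727,W[:,1]+.019)>.07
    return W[e&(W[:,0]>.3)&(W[:,0]<.72)&(W[:,1]>-.4)&(W[:,1]<-.05)&(W[:,2]>z0)&(W[:,2]<z1)]
for n,W in(("top",T),("scene",S)):
  for z in((.015,.1),(.056,.064),(.072,.09)):
    P=box(W,*z);c,s,a=cv2.minAreaRect(P[:,:2].astype(np.float32));print(n,z,len(P),np.round(c,4),np.round(s,4),round(a,1))
# setter frame by profile: z(x) along row for y within 40 mm
def prof(x):
    u=np.minimum.reduce([abs(x-p) for p in(.096,.032,-.032,-.096)])
    return np.where(u<6e-3,.02,np.where(u<16e-3,.04+(u-6e-3)*2,.06))
P=box(T,.012,.066)
def f(p):
    a=p[2];d=P[:,:2]-p[:2];x=d@[np.cos(a),np.sin(a)];y=d@[-np.sin(a),np.cos(a)]
    k=(abs(x)<.122)&(abs(y)<.047)
    r=np.minimum(abs(P[k,2]-prof(x[k])),.015)
    return r.mean()+ 0.00002*(3000-k.sum())/30
best=None
for a0 in np.radians(range(30,60,4))if 0 else np.radians(np.r_[-60:61:5]):
  for dx in(-.015,0,.015):
    for s in(1,):
      r=minimize(f,[.52+dx*np.cos(a0),-.215+dx*np.sin(a0),a0],method="Nelder-Mead",options=dict(initial_simplex=[[.52+dx*np.cos(a0),-.215+dx*np.sin(a0),a0],[.53,-.215,a0],[.52,-.205,a0],[.52,-.215,a0+.1]]))
      if best is None or r.fun<best.fun: best=r
print(best.x,np.degrees(best.x[2]),best.fun)
x,y,a=best.x;d=P[:,:2]-[x,y];X=d@[np.cos(a),np.sin(a)];Y=d@[-np.sin(a),np.cos(a)]
k=P[:,2]>.045
print("X",np.percentile(X[k],[.5,99.5]),"Y",np.percentile(Y[k],[1,99]))
for p in(.096,.032,-.032,-.096):
    m=(abs(X-p)<.03)&(abs(Y)<.04)&(P[:,2]<.056);print(p,m.sum(),np.round(np.median(X[m])-p,4))
E
```

```text
top (0.015, 0.1) 6439 [ 0.5079 -0.2157] [0.2961 0.1491] 46.0
top (0.056, 0.064) 1392 [ 0.5069 -0.2003] [0.2669 0.1239] 46.6
top (0.072, 0.09) 595 [ 0.6037 -0.1165] [0.0203 0.149 ] 46.0
scene (0.015, 0.1) 1304 [ 0.5661 -0.1517] [0.1214 0.1531] 45.5
scene (0.056, 0.064) 347 [ 0.5598 -0.1421] [0.1007 0.1289] 42.7
scene (0.072, 0.09) 223 [ 0.6023 -0.1166] [0.0202 0.1506] 46.5
[ 0.5052793  -0.22023411  0.80766603] 46.27585464860229 0.0020172418191236664
X [-0.11684236  0.13362842] Y [-0.04785978  0.04939667]
0.096 655 0.0008
0.032 679 -0.0016
-0.032 699 -0.0043
-0.096 630 -0.0033
```

```bash
cat >> h.py <<'E'
def go(t,yaw=None):
    """fractions to put TCP at t (xyz), yaw deg, tool axes now"""
    o=ctrl.get_obs();R=Ro.from_euler("xyz",o["eef_rot"]);s=R.inv().apply(np.array(t)-o["ee_pos"])/.2
    y=np.degrees(o["eef_rot"][2]);dy=0 if yaw is None else (yaw-y+180)%360-180
    return np.round(s,4),round(dy/360,4)
E
python3 - <<'E'
from h import *
K,o,R=pose("wrist");b=ctrl.get_obs();T=Ro.from_euler("xyz",b["eef_rot"]).as_matrix()
print(K[0],T.T@(o-b["ee_pos"]),T.T@R)
print(go([.46,-.26,.32],136))
E
```

```text
[369.14434324   0.         316.52648915] [ 8.29173612e-02  5.07488317e-05 -2.12725121e-01] [[-6.04242533e-04 -9.58634690e-01 -2.84638660e-01]
 [ 9.99999758e-01 -6.77207721e-04  1.57928045e-04]
 [-3.44154801e-04 -2.84638495e-01  9.58634867e-01]]
(array([ 1.6044, -0.6508, -0.7373]), np.float64(0.3135))
```

Emit:
carry_out --motion '[[[0,0,-0.25],0],[[0.2,0,-0.5],0.02],[[0.4,0,-0.5],0.04],[[0.6,0,-0.5],0.06],[[0.8,0,-0.5],0.08],[[0.9,-0.1,-0.5],0.1],[[0.95,-0.2,-0.5],0.12],[[0.95,-0.3,-0.5],0.14],[[0.95,-0.3,-0.5],0.16],[[0.95,-0.3,-0.5],0.16]]' --hand 0.1

```text
time_s: 2.1
ee_pos: [0.3673, -0.3757, 0.2729]
eef_rot: [3.141, -0.001, -0.603]
force: [-0.8, -1.1, -1.3]
grip_width: 0.0423
grip_force: 0.0
```

```bash
python3 - <<'E'
from h import *
print(ctrl.get_obs()["ee_pos"],go([.48,-.19,.28],136))
E
```

```text
[ 0.36729224 -0.37565393  0.27287497] (array([-0.0624, -1.0841, -0.0358]), np.float64(0.4738))
```

```bash
sed -i 's#round(dy/360,4)#round(-dy/360,4)#' h.py
```

Emit:
carry_out --motion '[[[0,-0.1,-0.03],-0.023],[[0,-0.2,-0.03],-0.046],[[0,-0.3,-0.03],-0.069],[[0,-0.4,-0.03],-0.092],[[0,-0.5,-0.03],-0.115],[[0,-0.6,-0.03],-0.138],[[0,-0.7,-0.03],-0.161],[[0,-0.8,-0.03],-0.184],[[0,-0.9,-0.03],-0.207],[[-0.06,-1,-0.03],-0.23],[[-0.06,-1,-0.03],-0.25],[[-0.06,-1,-0.03],-0.25]]'

```text
time_s: 3.3
ee_pos: [0.4708, -0.2041, 0.2785]
eef_rot: [-3.142, 0.0, 0.975]
force: [-0.2, 0.7, 0.6]
grip_width: 0.0423
grip_force: 0.0
```

```bash
python3 - <<'E'
from h import *
print(ctrl.get_obs()["ee_pos"],go([.48,-.19,.28],136))
E
```

```text
[ 0.47076517 -0.20409008  0.27848072] (array([ 0.0842, -0.0013, -0.0076]), np.float64(-0.2225))
```

Emit:
carry_out --motion '[[[0.08,0,0],-0.023],[[0.08,0,0],-0.046],[[0.08,0,0],-0.069],[[0.08,0,0],-0.092],[[0.08,0,0],-0.115],[[0.08,0,0],-0.138],[[0.08,0,0],-0.161],[[0.08,0,0],-0.184],[[0.08,0,0],-0.207],[[0.08,0,0],-0.222],[[0.08,0,0],-0.222],[[0.08,0,0],-0.222]]'

```text
time_s: 4.5
ee_pos: [0.4796, -0.1914, 0.2784]
eef_rot: [-3.141, -0.0, 2.36]
force: [0.2, -0.4, 0.4]
grip_width: 0.0421
grip_force: 0.0
```

```bash
python3 - <<'E'
from h import *
c=pose("wrist");p,d=camera("wrist");W=cloud(d,c);np.savez("w1.npz",W=W,p=p)
cv2.imwrite("pics/w1.png",p);print(ctrl.get_obs()["ee_pos"],ctrl.get_obs()["eef_rot"])
# top-of-slab z levels in setter and rectified height map
a=np.radians(46.1);o=np.array([.5065,-.218])
q=W.reshape(-1,3);q=q[(d.ravel()>0)&(d.ravel()<.6)&(q[:,2]>.005)];D=q[:,:2]-o
X=D@[np.cos(a),np.sin(a)];Y=D@[-np.sin(a),np.cos(a)]
k=(abs(X)<.18)&(abs(Y)<.09)
c,s,r=cv2.minAreaRect(q[k][:,:2].astype(np.float32));print("all",np.round(c,4),np.round(s,4),r)
m=k&(q[:,2]>.072);print("board",*[np.round(t,4) for t in cv2.minAreaRect(q[m][:,:2].astype(np.float32))])
for yy in(-.035,0,.035):
    b=(abs(Y-yy)<.006)
    xs=np.arange(-.15,.16,.002)
    print(yy,[int(1000*np.median(q[b&(abs(X-x)<.0015)][:,2])) if (b&(abs(X-x)<.0015)).any() else -1 for x in xs])
E
```

```text
[ 0.4795675  -0.19133822  0.27845648] [-3.14157807e+00 -1.62944247e-04  2.36025766e+00]
all [ 0.5071 -0.2176] [0.2963 0.1494] 45.89326095581055
board [ 0.5317 -0.1923] [0.2261 0.1488] 46.0934
-0.035 [-1, 18, 20, 20, 20, 20, 20, 20, 20, 21, -1, -1, -1, -1, 60, 60, 60, 59, 55, 51, 48, 43, 31, 20, 20, 20, 20, -1, 43, 46, 49, 53, 57, 60, 60, 60, 56, 56, 56, 56, 55, 55, 55, 56, 56, 56, 60, 60, 60, 59, 54, 51, 48, 44, 32, 20, 21, 20, 20, 20, 43, 45, 49, 53, 57, 60, 60, 60, 57, 56, 56, 56, 56, 56, 56, 56, 55, 56, 58, 60, 60, 58, 57, 51, 48, 42, 40, 20, 20, 20, 20, 21, 30, 46, 49, 52, 56, 59, 60, 60, 57, 55, 56, 56, 56, 56, 56, 56, 56, 56, 60, 61, 60, 60, 56, 52, 48, 44, 42, 20, 20, 20, 20, 21, 33, 45, 48, 53, 57, 60, 60, 60, 59, 56, 55, 56, 55, 56, 56, 74, 76, 79, 80, 80, 80, 80, 80, 80, 79, 78, -1, -1, -1, -1, -1]
0 [-1, 18, 19, 20, 20, 20, 21, 21, 21, 21, -1, -1, -1, -1, 60, 60, 60, 59, 55, 51, 47, 43, 29, 20, 20, 21, 21, -1, 43, 45, 49, 53, 57, 60, 61, 60, 57, 55, 55, 56, 56, 56, 56, 56, 56, 56, 59, 60, 60, 59, 56, 52, 48, 43, 32, 20, 20, 20, 20, 20, 42, 44, 50, 53, 58, 60, 60, 60, 57, 5
[... 279 characters left out ...]
56, 76, 79, 80, 80, 80, 80, 80, 80, 80, 79, -1, -1, -1, -1, -1]
0.035 [-1, 18, 19, 20, 20, 20, 20, 20, 20, 21, -1, -1, -1, -1, 60, 60, 60, 60, 55, 52, 48, 43, 32, 21, 20, 20, 20, -1, 42, 46, 49, 53, 58, 60, 60, 60, 57, 56, 413, 413, 57, 56, 55, 55, 55, 56, 60, 61, 60, 59, 55, 51, 47, 43, 30, 20, 20, 20, 20, 20, 43, 44, 50, 406, 381, 356, 60, 60, 56, 56, 56, 56, 56, 55, 55, 55, 55, 56, 60, 60, 60, 59, 55, 51, 48, 356, 382, 408, 20, 20, 20, 20, 39, 44, 49, 53, 57, 60, 60, 60, 57, 55, 56, 56, 56, 56, 56, 56, 56, 56, 60, 414, 414, 59, 56, 51, 47, 44, 41, -1, 20, 20, 20, 20, 34, 45, 49, 52, 56, 60, 60, 60, 59, 56, 55, 56, 56, 56, 56, 57, 76, 78, 80, 80, 80, 80, 80, 80, 80, 78, 76, -1, -1, -1, -1]
```

View pics/w1.png

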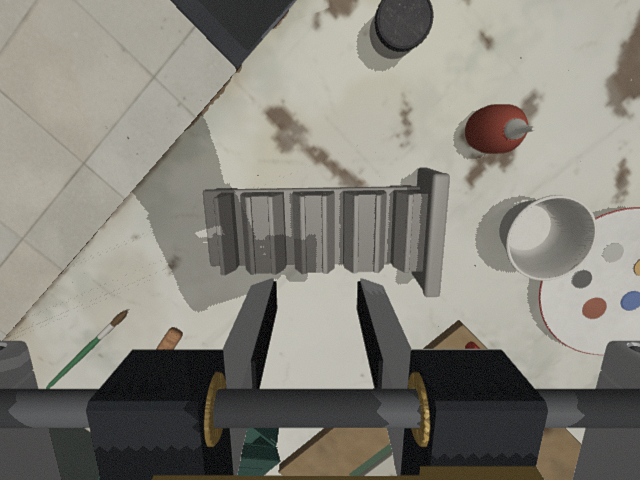

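The wrist picture shows the empty setter from (205,190) to (445,295). Its end board is on the right at (435,235), and the tub, bottle and pot are clear of it. The four slot profiles put the setter origin at about (0.5035, -0.2212) with its row at 46.1°. The floor is at 20 mm and the top at 60 mm. Next I move over the rack.

```bash
python3 - <<'E'
from h import *
print(go([.475,.29,.30],126.8))
E
```

```text
(array([ 1.7111,  1.6926, -0.1075]), np.float64(0.0234))
```

Emit:
carry_out --motion '[[[0.15,0.15,-0.11],0.01],[[0.3,0.3,-0.11],0.023],[[0.45,0.45,-0.11],0.023],[[0.6,0.6,-0.11],0.023],[[0.75,0.75,-0.11],0.023],[[0.9,0.9,-0.11],0.023],[[1,1,-0.11],0.023]]'

```text
time_s: 5.25
ee_pos: [0.477, 0.094, 0.3007]
eef_rot: [3.141, -0.0, 2.218]
force: [1.3, -0.2, 0.3]
grip_width: 0.0423
grip_force: 0.0
```

```bash
python3 - <<'E'
from h import *
print(ctrl.get_obs()["ee_pos"],go([.475,.29,.30],126.8))
E
```

```text
[0.47701267 0.09404544 0.30066626] (array([0.7877, 0.5828, 0.0035]), np.float64(0.0008))
```

Emit:
carry_out --motion '[[[0.2,0.14,0],0],[[0.4,0.28,0],0],[[0.6,0.43,0],0],[[0.75,0.56,0],0],[[0.79,0.58,0],0],[[0.79,0.58,0],0]]'

```text
time_s: 5.85
ee_pos: [0.474, 0.2886, 0.3001]
eef_rot: [-3.141, -0.0, 2.22]
force: [0.7, -0.3, -0.6]
grip_width: 0.0423
grip_force: 0.0
```

```bash
python3 - <<'E'
from h import *
from scipy.cluster.hierarchy import fcluster,linkage
c=pose("wrist");p,d=camera("wrist");W=cloud(d,c)
cv2.imwrite("pics/w2.png",p);o=ctrl.get_obs();print(o["ee_pos"],o["eef_rot"])
P=W.reshape(-1,3)
def k(z0,z1):return P[(d.ravel()>0)&(d.ravel()<.6)&(P[:,2]>z0)&(P[:,2]<z1)&(P[:,0]>.3)&(P[:,0]<.7)&(P[:,1]>.1)&(P[:,1]<.42)]
Q=k(.112,.13)[::2];L=fcluster(linkage(Q[:,:2],"single"),.012,"distance")
for i in set(L):
    q=Q[L==i]
    if len(q)>20:
        r=cv2.minAreaRect(q[:,:2].astype(np.float32));print("top",np.round(r[0],4),np.round(r[1],3),round(r[2],1),"z",round(float(np.median(q[:,2])),4),"px",np.round(proj([*r[0],.12],c)))
for b in finder.boxes_of("wrist","trial_100"):print(np.round(b["location"]),round(b["conf"],2))
r=cv2.minAreaRect(k(.07,.086)[:,:2].astype(np.float32));print(r)
E
```

```text
[0.47426753 0.28742526 0.30034928] [-3.14109896e+00  1.17634047e-04  2.21878519e+00]
top [0.4152 0.2097] [0.009 0.115] 36.6 z 0.1204 px [[232. 235.]]
top [0.4729 0.2376] [0.009 0.084] 36.6 z 0.1206 px [[289. 246.]]
top [0.573  0.3196] [0.01  0.099] 36.8 z 0.1202 px [[405. 242.]]
top [0.5261 0.2746] [0.009 0.069] 36.8 z 0.1203 px [[347. 248.]]
[368.  57.] 0.92
[296. 234.] 0.71
[342. 237.] 0.66
[238. 224.] 0.64
((0.5215416550636292, 0.2743644714355469), (0.24820038676261902, 0.14962689578533173), 38.8463249206543)
```

View pics/w2.png

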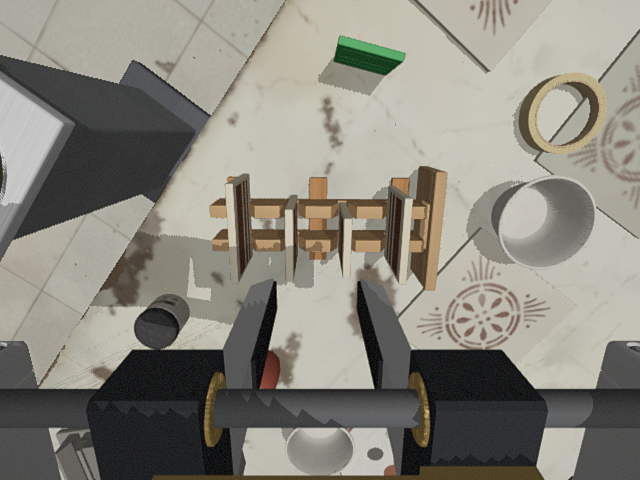

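Four cream tiles stand in the rack: place 1 at (405,242), place 2 at (347,248), place 3 at (289,246) and place 4 at (232,235). The green slab at (370,57) is the look-alike, since it is green and outside the rack. The end board is at (432,228). I'll confirm this in one crop.

```bash
python3 - <<'E'
from h import *
p=cv2.imread("pics/w2.png");cv2.imwrite("pics/crop.png",cv2.resize(p[20:300,190:460],None,fx=2,fy=2,interpolation=3))
print(go([.573,.3198,.24],126.8),go([.573,.3198,.097],126.8))
E
```

```text
(array([-0.1658,  0.4925,  0.303 ]), np.float64(0.0008)) (array([-0.1657,  0.4926,  1.018 ]), np.float64(0.0008))
```

View pics/crop.png

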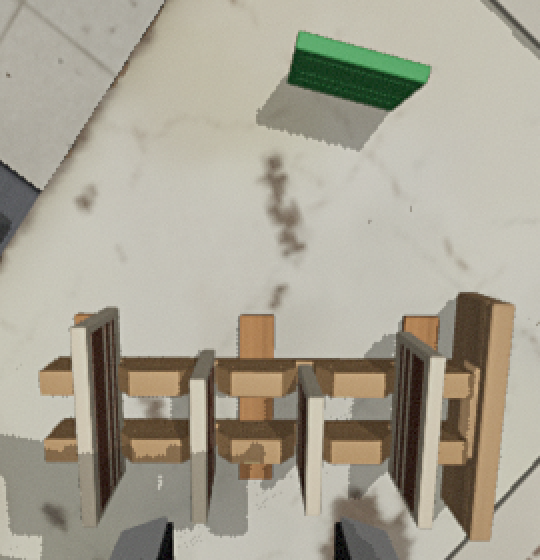

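The crop confirms it: four cream banded tiles stand in the rack, with place 1 beside the board at right (430,430). The green slab (360,70) stands apart from them.

Emit:
carry_out --motion '[[[-0.08,0.2,0],0],[[-0.166,0.4,0.1],0.001],[[-0.166,0.493,0.3],0.001],[[-0.166,0.493,0.5],0.001],[[-0.166,0.493,0.6],0.001],[[-0.166,0.493,0.7],0.001],[[-0.166,0.493,0.7],0.001],[[-0.166,0.493,0.7],0.001]]'

```text
time_s: 6.75
ee_pos: [0.5735, 0.3199, 0.1617]
eef_rot: [3.141, 0.0, 2.212]
force: [-0.4, 0.5, 1.1]
grip_width: 0.0425
grip_force: 0.0
```

```bash
python3 - <<'E'
from h import *
print(ctrl.get_obs()["ee_pos"],go([.573,.3198,.092],126.8))
E
```

```text
[0.57347475 0.31986586 0.16170651] (array([ 0.0012, -0.0024,  0.3485]), np.float64(-0.0002))
```

Emit:
carry_out --motion '[[[0,0,0.1],0],[[0,0,0.2],0],[[0,0,0.3],0],[[0,0,0.35],0],[[0,0,0.35],0],[[0,0,0.35],0]]'

```text
time_s: 7.35
ee_pos: [0.5736, 0.321, 0.0921]
eef_rot: [3.14, 0.0, 2.213]
force: [-0.4, 1.3, 0.6]
grip_width: 0.0423
grip_force: 0.0
```

Emit:
carry_out --motion '[[[0,0,0],0],[[0,0,0],0],[[0,0,0],0],[[0,0,0],0],[[0,0,0],0],[[0,0,0],0],[[0,0,0],0],[[0,0,0],0],[[0,0,0],0],[[0,0,0],0]]' --hand 1 --force 25

```text
time_s: 8.35
ee_pos: [0.5729, 0.3209, 0.0906]
eef_rot: [-3.142, 0.0, 2.213]
force: [-0.1, -0.7, 0.2]
grip_width: 0.0002
grip_force: 0.0
```

```bash
python3 - <<'E'
from h import *
p,d=camera("wrist");cv2.imwrite("pics/w3.png",p);print(ctrl.get_obs())
E
```

```text
{'time_s': 8.4, 'qpos': array([ 4.54818322e-01,  6.07034369e-01,  1.27393274e+00, -9.28377134e-07,
        1.26066335e+00, -1.87765173e-01]), 'joint_vel': array([ 1.19878484e-03,  1.82456211e-03,  7.09882277e-04, -1.74925861e-03,
        1.21907103e-04, -5.42672123e-05]), 'tau': array([ 1.67859780e-03, -6.89691210e+01, -3.44639182e+01,  6.67724968e-02,
        3.02307657e-02, -5.43804140e-05]), 'ee_pos': array([0.57290018, 0.32089632, 0.09054401]), 'eef_rot': array([-3.14155535e+00, -6.18884704e-06,  2.21338010e+00]), 'force': array([-0.17706908, -0.19406138,  0.52634166]), 'moment': array([-0.00301158, -0.08323601,  0.00681922]), 'grip_force': 0.0, 'grip_width': 0.0007647021078021309}
```

View pics/w3.png

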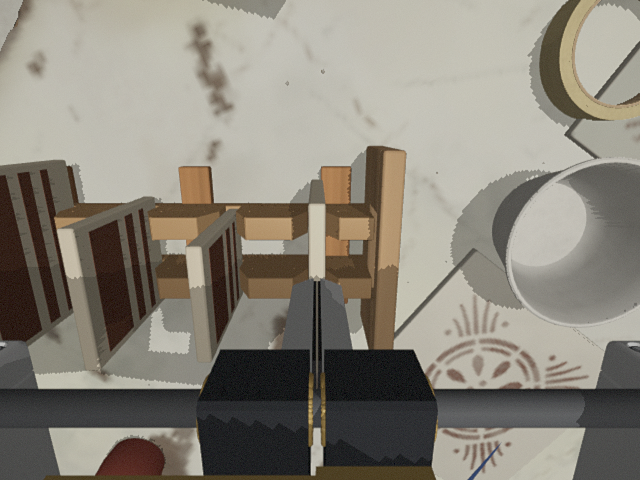

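The wrist picture shows the fingers shut at (318,290) in line with the tile, whose visible part runs from (316,180) to (316,280). The grip reads empty, so I check depth and the other views.

```bash
python3 - <<'E'
from h import *
c=pose("wrist");p,d=camera("wrist");W=cloud(d,c)
o=ctrl.get_obs();T=Ro.from_euler("xyz",o["eef_rot"]).as_matrix()
for r in range(170,345,8):print(r,[tuple(np.round((W[r,u]-o["ee_pos"])@T*1000).astype(int).tolist()) for u in(300,308,316,324,335)])
p,d=camera("scene");cv2.imwrite("pics/s3.png",cv2.resize(p[190:340,180:380],None,fx=4,fy=4,interpolation=3))
E
```

```text
170 [(53, -14, 91), (53, -7, 91), (53, -1, 91), (54, 5, 80), (54, 14, 80)]
178 [(46, -14, 91), (46, -7, 91), (46, -1, 91), (48, 5, 80), (47, 14, 81)]
186 [(40, -14, 90), (40, -7, 89), (48, -1, 31), (41, 6, 80), (41, 14, 80)]
194 [(33, -14, 90), (33, -7, 90), (48, -1, -1), (35, 6, 80), (35, 14, 79)]
202 [(27, -14, 90), (26, -8, 91), (48, -1, -26), (48, 4, -24), (28, 14, 80)]
210 [(27, -13, 54), (45, -5, -29), (45, -1, -30), (45, 3, -29), (27, 13, 54)]
218 [(24, -12, 40), (40, -5, -29), (41, -1, -30), (41, 3, -29), (26, 12, 34)]
226 [(19, -12, 40), (36, -5, -28), (37, -1, -30), (36, 3, -29), (20, 12, 35)]
234 [(13, -12, 41), (32, -5, -29), (32, -1, -30), (32, 3, -29), (14, 12, 34)]
242 [(-8, -15, 91), (28, -5, -30), (28, -1, -30), (28, 4, -30), (-5, 15, 79)]
250 [(-15, -15, 90), (23, -5, -29), (24, -1, -30), (23, 4, -29), (-12, 15, 80)]
258 [(-16, -14, 72), (19, -5, -29), (19, -1, -30), (19, 4, -30), (-17, 15, 73)]
266 [(-17, -13, 54), (15, -5, -30), (15, -1, -31), (15, 4, -30), (-17, 14, 55)]
274 [(-18, -13, 40), (6, -5, -19), (10, -1, -30), (10, 4, -29), (-17, 13, 37)]
282 [(-24, -13, 40), (9, -5, -39), (8, -1, -36), (9, 3, -38), (-21, 13, 34)]
290 [(9, -8, -48), (9, -4, -49), (8, -1, -46), (10, 3, -49), (10, 9, -49)]
298 [(9, -8, -57), (9, -4, -57), (7, -1, -53), (9, 3, -56), (9, 8, -57)]
306 [(9, -8, -66), (10, -4, -66), (6, -1, -59), (9, 3, -66), (9, 8, -66)]
314 [(10, -7, -73), (9, -4, -73), (3, -1, -60), (9, 3, -72), (9, 7, -73)]
322 [(9, -7, -79), (9, -4, -80), (0, -1, -62), (9, 3, -79), (10, 7, -80)]
330 [(10, -7, -86), (9, -4, -86), (-4, -1, -63), (9, 3, -85), (9, 7, -86)]
338 [(9, -6, -92), (10, -3, -93), (-8, -1, -63), (10, 2, -92), (9, 7, -91)]
```

View pics/s3.png

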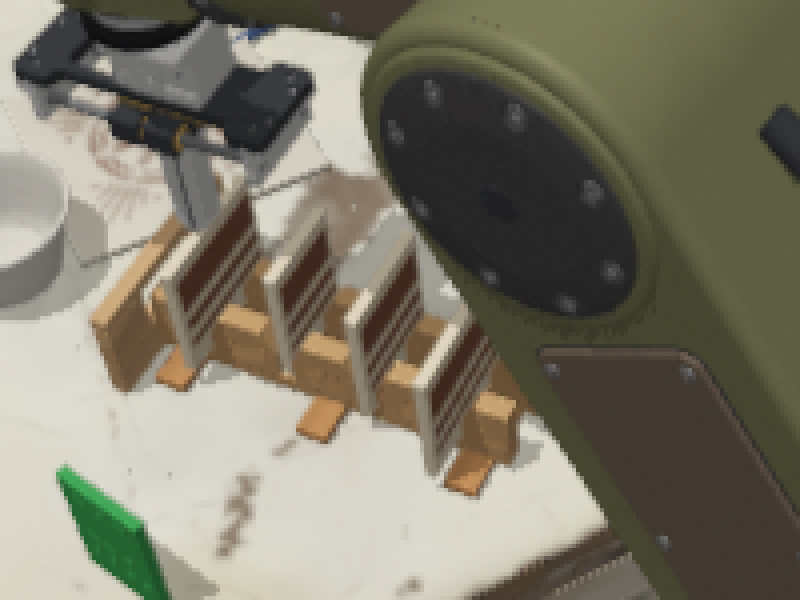

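The depth shows the visible fingertips ending above the tile top, about 35 mm short of the stated TCP. I measure that before going on.

```bash
python3 - <<'E'
from h import *
for f in("now","w1"):
    if f=="now":
        c=pose("wrist");p,d=camera("wrist");W=cloud(d,c);o=ctrl.get_obs();e=o["ee_pos"];T=Ro.from_euler("xyz",o["eef_rot"]).as_matrix()
    else:
        W=np.load("w1.npz")["W"];e=np.array([.47957,-.19134,.27846]);T=Ro.from_euler("xyz",[-np.pi,0,2.36026]).as_matrix()
    L=((W.reshape(-1,3)-e)@T).reshape(480,640,3)*1000
    for r in range(262,300,3):
        m=(L[r,:,2]<(-32 if f=="now" else 60))&(abs(L[r,:,0])<40)&(abs(L[r,:,1])<40)
        u=np.where(m)[0]
        if len(u):print(f,r,len(u),"s",np.percentile(L[r,u,0],[5,50,95]).round(),"y",L[r,u,1].min().round(),L[r,u,1].max().round(),"z",np.percentile(L[r,u,2],[5,50,95]).round())
E
```

```text
now 280 16 s [ 9.  9. 10.] y -6.0 5.0 z [-37. -36. -35.]
now 283 38 s [ 8.  9. 10.] y -10.0 9.0 z [-41. -40. -36.]
now 286 50 s [ 8.  9. 10.] y -13.0 12.0 z [-45. -44. -41.]
now 289 50 s [ 8.  9. 10.] y -12.0 12.0 z [-49. -47. -44.]
now 292 51 s [ 8.  9. 10.] y -13.0 12.0 z [-52. -51. -47.]
now 295 52 s [ 8.  9. 10.] y -12.0 12.0 z [-55. -54. -51.]
now 298 54 s [ 8.  9. 10.] y -13.0 12.0 z [-58. -57. -54.]
w1 280 18 s [ 9.  9. 10.] y -27.0 26.0 z [-37. -36. -35.]
w1 283 40 s [ 8.  9. 10.] y -31.0 30.0 z [-41. -40. -36.]
w1 286 52 s [ 7.  9. 10.] y -33.0 32.0 z [-45. -44. -38.]
w1 289 56 s [ 6.  9. 10.] y -33.0 32.0 z [-48. -47. -39.]
w1 292 58 s [ 5.  9. 10.] y -33.0 32.0 z [-52. -50. -41.]
w1 295 62 s [ 3.  9. 10.] y -34.0 33.0 z [-55. -54. -41.]
w1 298 64 s [ 2.  9. 10.] y -34.0 32.0 z [-58. -57. -41.]
```

The fingertips are at tool z = -35 mm, so the real fingers are 35 mm shorter than the stated TCP. They closed in the air above the tile and disturbed nothing. I'll open, go 35 mm lower and close again.

Emit:
carry_out --motion '[[[0,0,0],0],[[0,0,0],0],[[0,0,0],0],[[0,0,0],0],[[0,0,0],0],[[0,0,0],0]]' --hand 0.1

```text
time_s: 9.15
ee_pos: [0.5729, 0.3209, 0.0905]
eef_rot: [-3.142, -0.0, 2.213]
force: [-0.5, 0.5, 0.0]
grip_width: 0.0414
grip_force: 0.0
```

Emit:
carry_out --motion '[[[0,0,0.06],0],[[0,0,0.12],0],[[0,0,0.175],0],[[0,0,0.175],0],[[0,0,0.175],0]]'

```text
time_s: 9.65
ee_pos: [0.5728, 0.3208, 0.0551]
eef_rot: [-3.141, -0.0, 2.213]
force: [-0.2, -0.4, 0.8]
grip_width: 0.0425
grip_force: 0.0
```

Emit:
carry_out --motion '[[[0,0,0],0],[[0,0,0],0],[[0,0,0],0],[[0,0,0],0],[[0,0,0],0],[[0,0,0],0],[[0,0,0],0],[[0,0,0],0]]' --hand 1 --force 25

```text
time_s: 10.45
ee_pos: [0.573, 0.3209, 0.0557]
eef_rot: [3.141, 0.0, 2.213]
force: [1.1, -0.6, 1.6]
grip_width: 0.0087
grip_force: 25.0
```

Gripped: the opening is 8.7 mm and the grip 25 N. I lift and carry it high.

Emit:
carry_out --motion '[[[0,0,-0.15],0],[[0,0,-0.35],0],[[0,0,-0.55],0],[[0,0,-0.75],0],[[-0.18,-0.13,-0.8],-0.005],[[-0.36,-0.27,-0.8],-0.01],[[-0.54,-0.41,-0.8],-0.015],[[-0.72,-0.55,-0.8],-0.02],[[-0.9,-0.68,-0.8],-0.026],[[-0.95,-0.72,-0.8],-0.026],[[-0.95,-0.72,-0.8],-0.026]]'

```text
time_s: 11.55
ee_pos: [0.5715, 0.0811, 0.2155]
eef_rot: [-3.141, -0.0, 2.374]
force: [0.5, 0.7, -1.5]
grip_width: 0.0085
grip_force: 25.0
```

```bash
cat >> h.py <<'E'
S=np.array([.5035,-.2212]);A=np.radians(46.1)
def place(n,z):
    x=(.096,.032,-.032,-.096)[n-1];return [*(S+x*np.array([np.cos(A),np.sin(A)])),z]
E
python3 - <<'E'
from h import *
print(ctrl.get_obs()["grip_width"],place(1,.215),go(place(1,.215),136.1))
E
```

```text
0.008505107365143049 [np.float64(0.570066575514478), np.float64(-0.1520270932786883), 0.215] (array([-0.8045, -0.8435,  0.0026]), np.float64(-0.0003))
```

Emit:
carry_out --motion '[[[-0.16,-0.17,0],0],[[-0.32,-0.34,0],0],[[-0.48,-0.5,0],0],[[-0.64,-0.67,0],0],[[-0.76,-0.8,0],0],[[-0.805,-0.844,0],0],[[-0.805,-0.844,0],0],[[-0.805,-0.844,0],0]]'

```text
time_s: 12.35
ee_pos: [0.5711, -0.1489, 0.2153]
eef_rot: [3.141, -0.001, 2.378]
force: [0.3, -0.5, -1.4]
grip_width: 0.0088
grip_force: 25.0
```

```bash
cat > chk.py <<'E'
import sys
from h import *
n=int(sys.argv[1]);o=ctrl.get_obs();print(o["ee_pos"],np.degrees(o["eef_rot"][2]),o["grip_width"],go(place(n,.056),136.1))
# held tile and the slot in the wrist view, in setter coords (mm)
c=pose("wrist");p,d=camera("wrist");W=cloud(d,c).reshape(-1,3)[d.ravel()>0]
D=W[:,:2]-place(n,0)[:2];X=D@[np.cos(A),np.sin(A)];Y=D@[-np.sin(A),np.cos(A)]
z0=o["ee_pos"][2]-.0355
t=(abs(X)<.025)&(abs(Y)<.07)&(W[:,2]>z0+.005)&(W[:,2]<z0+.095)
print("tile X pct",np.percentile(X[t]*1000,[2,50,98]).round(1),"Ymax",np.percentile(Y[t],99).round(4))
hi=t&(W[:,2]>z0+.07);lo=t&(W[:,2]<z0+.03)
print("X hi/lo",np.median(X[hi])*1000,np.median(X[lo])*1000)
for y in(.02,.03,.04):
    b=(abs(Y-y)<.005)&(abs(X)<.025)&(W[:,2]<.062);m=b&(W[:,2]>.045)&(W[:,2]<.057)
    print(y,"slot X",np.median(X[m&(X<0)])*1000,np.median(X[m&(X>0)])*1000,m.sum())
E
python3 chk.py 1
```

```text
[ 0.57114889 -0.1489467   0.21534185] 136.2402463529736 0.008823903424904814 (array([-0.0072, -0.015 ,  0.7967]), np.float64(0.0004))
tile X pct [-13.    2.7  18.1] Ymax 0.0499
X hi/lo 2.7018638596504627 2.4492588733032092
0.02 slot X -12.380202456727913 13.140229276941605 141
0.03 slot X -12.329913285938268 12.122914751039708 166
0.04 slot X -12.252452694840086 12.934328904256645 177
```

The held tile is vertical and the slot is where it was computed. I correct by 3 mm and lower it.

Emit:
carry_out --motion '[[[-0.007,-0.015,0.15],0],[[-0.007,-0.015,0.35],0],[[-0.007,-0.015,0.5],0],[[-0.007,-0.015,0.6],0],[[-0.007,-0.015,0.67],0],[[-0.007,-0.015,0.72],0],[[-0.007,-0.015,0.76],0],[[-0.007,-0.015,0.79],0],[[-0.007,-0.015,0.795],0],[[-0.007,-0.015,0.795],0],[[-0.007,-0.015,0.795],0]]'

```text
time_s: 13.5
ee_pos: [0.5701, -0.1536, 0.0569]
eef_rot: [3.141, 0.0, 2.377]
force: [4.5, 3.3, -4.1]
grip_width: 0.0089
grip_force: 25.0
```

Emit:
carry_out --motion '[[[0,0,0],0],[[0,0,0],0],[[0,0,0],0],[[0,0,0],0],[[0,0,0],0]]' --hand 0.4

```text
time_s: 14.0
ee_pos: [0.5697, -0.154, 0.0566]
eef_rot: [-3.141, 0.0, 2.377]
force: [-0.3, 0.0, -0.1]
grip_width: 0.0285
grip_force: 0.0
```

Emit:
carry_out --motion '[[[0,0,-0.1],0],[[0,0,-0.3],0],[[0,0,-0.5],0],[[0,0,-0.7],0],[[0,0,-0.8],0],[[0,0,-0.8],0]]'

```text
time_s: 14.6
ee_pos: [0.5707, -0.1543, 0.2197]
eef_rot: [3.139, 0.005, 2.377]
force: [-0.0, 0.2, 0.3]
grip_width: 0.0279
grip_force: 0.0
```

```bash
cat > seat.py <<'E'
import sys
from h import *
c=pose("wrist");p,d=camera("wrist");cv2.imwrite(f"pics/{sys.argv[1]}.png",p);W=cloud(d,c).reshape(-1,3)[d.ravel()>0]
D=W[:,:2]-S;X=D@[np.cos(A),np.sin(A)];Y=D@[-np.sin(A),np.cos(A)]
for i,x in enumerate((.096,.032,-.032,-.096)):
    t=(abs(X-x)<.02)&(abs(Y)<.08)&(W[:,2]>.113)&(W[:,2]<.14)
    if t.sum()>20:
        print(i+1,"top z",np.median(W[t,2]).round(4),"dX",(np.median(X[t])-x).round(4),"Y",Y[t].min().round(3),Y[t].max().round(3))
E
python3 seat.py s1; python3 - <<'E'
from h import *
print(go([.526,.2755,.2],126.8))
E
```

```text
1 top z 0.1206 dX -0.0011 Y -0.052 0.047
(array([1.6459, 1.3972, 0.0845]), np.float64(0.026))
```

Tile 1 is seated: its top is at 120.6 mm, 1 mm off along the row and 2.5 mm off along the slot. Now tile 2.

Emit:
carry_out --motion '[[[0.17,0.14,0],0.005],[[0.34,0.28,0],0.01],[[0.51,0.42,0],0.02],[[0.68,0.56,0],0.026],[[0.85,0.7,0],0.026],[[1,0.84,0],0.026],[[1,1,0],0.026]]' --hand 0.3

```text
time_s: 15.35
ee_pos: [0.5622, 0.1317, 0.2155]
eef_rot: [-3.14, -0.001, 2.216]
force: [0.2, -0.4, 0.8]
grip_width: 0.0333
grip_force: 0.0
```

```bash
python3 - <<'E'
from h import *
print(ctrl.get_obs()["ee_pos"],go([.5262,.2755,.055],126.8))
E
```

```text
[0.56216785 0.13170522 0.21547484] (array([0.6818, 0.2896, 0.8027]), np.float64(0.0004))
```

Emit:
carry_out --motion '[[[0.2,0.1,0],0],[[0.4,0.19,0],0],[[0.6,0.27,0.1],0],[[0.68,0.285,0.25],0],[[0.68,0.285,0.3],0],[[0.68,0.285,0.3],0],[[0.68,0.285,0.3],0]]'

```text
time_s: 16.05
ee_pos: [0.5286, 0.271, 0.157]
eef_rot: [3.141, 0.0, 2.212]
force: [0.5, -0.4, 0.3]
grip_width: 0.0329
grip_force: 0.0
```

```bash
python3 - <<'E'
from h import *
print(ctrl.get_obs()["ee_pos"],go([.5262,.2752,.0555],126.8))
E
```

```text
[0.52863777 0.27100112 0.15699971] (array([0.0242, 0.0027, 0.5075]), np.float64(-0.0001))
```

Emit:
carry_out --motion '[[[0.022,0,0.15],0],[[0.022,0,0.3],0],[[0.022,0,0.42],0],[[0.022,0,0.5],0],[[0.022,0,0.505],0],[[0.022,0,0.505],0]]'

```text
time_s: 16.65
ee_pos: [0.5263, 0.275, 0.0568]
eef_rot: [3.14, 0.0, 2.212]
force: [-1.0, 0.2, -0.3]
grip_width: 0.0332
grip_force: 0.0
```

Emit:
carry_out --motion '[[[0,0,0],0],[[0,0,0],0],[[0,0,0],0],[[0,0,0],0],[[0,0,0],0],[[0,0,0],0],[[0,0,0],0]]' --hand 1

```text
time_s: 17.35
ee_pos: [0.5257, 0.2755, 0.0561]
eef_rot: [3.141, 0.0, 2.213]
force: [-0.1, -0.5, 5.2]
grip_width: 0.0085
grip_force: 25.0
```

Emit:
carry_out --motion '[[[0,0,-0.15],0],[[0,0,-0.35],0],[[0,0,-0.55],0],[[0,0,-0.75],0],[[-0.18,-0.13,-0.8],-0.005],[[-0.36,-0.27,-0.8],-0.01],[[-0.54,-0.41,-0.8],-0.015],[[-0.72,-0.55,-0.8],-0.02],[[-0.9,-0.68,-0.8],-0.026],[[-0.95,-0.72,-0.8],-0.026],[[-0.95,-0.72,-0.8],-0.026]]'

```text
time_s: 18.45
ee_pos: [0.5238, 0.0356, 0.2154]
eef_rot: [-3.141, -0.0, 2.374]
force: [0.1, 0.2, -2.5]
grip_width: 0.0085
grip_force: 25.0
```

```bash
python3 - <<'E'
from h import *
print(ctrl.get_obs()["grip_width"],ctrl.get_obs()["ee_pos"],go(place(2,.215),136.1))
E
```

```text
0.008533824647542624 [0.52383246 0.03561707 0.21535523] (array([-0.8185, -0.8344,  0.0018]), np.float64(-0.0003))
```

Emit:
carry_out --motion '[[[-0.16,-0.17,0],0],[[-0.32,-0.34,0],0],[[-0.48,-0.5,0],0],[[-0.64,-0.67,0],0],[[-0.77,-0.8,0],0],[[-0.818,-0.834,0],0],[[-0.818,-0.834,0],0],[[-0.818,-0.834,0],0],[[-0.818,-0.834,0],0]]'

```text
time_s: 19.35
ee_pos: [0.5268, -0.1949, 0.2156]
eef_rot: [3.141, -0.0, 2.379]
force: [0.2, -0.0, -1.0]
grip_width: 0.0087
grip_force: 25.0
```

```bash
python3 chk.py 2
```

```text
[ 0.52683338 -0.19485342  0.21561405] 136.2818896508811 0.00866174745298033 (array([-0.0073, -0.016 ,  0.7981]), np.float64(0.0005))
tile X pct [-12.6   2.5  18.2] Ymax 0.0355
X hi/lo 2.4735020412814217 2.961664635864284
0.02 slot X -12.254463491703808 12.3469172651113 166
0.03 slot X -13.045661645565689 12.271875311211163 169
0.04 slot X -12.077610196199123 12.1570381119211 158
```

Emit:
carry_out --motion '[[[-0.005,-0.012,0.15],0],[[-0.005,-0.012,0.35],0],[[-0.005,-0.012,0.5],0],[[-0.005,-0.012,0.6],0],[[-0.005,-0.012,0.67],0],[[-0.005,-0.012,0.72],0],[[-0.005,-0.012,0.76],0],[[-0.005,-0.012,0.79],0],[[-0.005,-0.012,0.797],0],[[-0.005,-0.012,0.797],0],[[-0.005,-0.012,0.797],0]]'

```text
time_s: 20.5
ee_pos: [0.5258, -0.1992, 0.0566]
eef_rot: [3.141, 0.001, 2.377]
force: [-0.3, -0.8, -1.5]
grip_width: 0.0091
grip_force: 25.0
```

Emit:
carry_out --motion '[[[0,0,0],0],[[0,0,0],0],[[0,0,0],0],[[0,0,0],0],[[0,0,0],0]]' --hand 0.4

```text
time_s: 21.0
ee_pos: [0.5256, -0.199, 0.0562]
eef_rot: [3.142, 0.0, 2.377]
force: [0.5, 0.1, 0.4]
grip_width: 0.0281
grip_force: 0.0
```

Emit:
carry_out --motion '[[[0,0,-0.1],0],[[0,0,-0.3],0],[[0,0,-0.5],0],[[0,0,-0.7],0],[[0,0,-0.8],0],[[0,0,-0.8],0]]'

```text
time_s: 21.6
ee_pos: [0.5265, -0.1995, 0.2193]
eef_rot: [3.14, 0.005, 2.377]
force: [1.4, -0.1, -0.4]
grip_width: 0.0282
grip_force: 0.0
```

```bash
python3 seat.py s2; python3 - <<'E'
from h import *
print(go([.473,.238,.2],126.8))
E
```

```text
1 top z 0.1203 dX -0.0021 Y -0.052 0.047
2 top z 0.1205 dX -0.0011 Y -0.037 0.033
(array([1.7043, 1.3939, 0.0824]), np.float64(0.026))
```

Tile 2 is seated too. Now tile 3.

Emit:
carry_out --motion '[[[0.17,0.14,0],0.005],[[0.34,0.28,0],0.01],[[0.51,0.42,0],0.02],[[0.68,0.56,0],0.026],[[0.85,0.7,0],0.026],[[1,0.84,0],0.026],[[1,1,0],0.026],[[1,1,0],0.026]]' --hand 0.3

```text
time_s: 22.45
ee_pos: [0.5201, 0.0862, 0.2142]
eef_rot: [-3.14, -0.002, 2.216]
force: [-0.2, 0.0, -0.4]
grip_width: 0.0331
grip_force: 0.0
```

```bash
python3 - <<'E'
from h import *
print(ctrl.get_obs()["ee_pos"],go([.473,.2382,.16],126.8))
E
```

```text
[0.5200667  0.08623776 0.2142294 ] (array([0.7481, 0.2697, 0.2718]), np.float64(0.0005))
```

Emit:
carry_out --motion '[[[0.2,0.07,0],0],[[0.4,0.14,0],0],[[0.6,0.21,0.05],0],[[0.72,0.26,0.15],0],[[0.75,0.27,0.26],0],[[0.75,0.27,0.27],0],[[0.75,0.27,0.27],0],[[0.75,0.27,0.27],0]]'

```text
time_s: 23.25
ee_pos: [0.4737, 0.2355, 0.1629]
eef_rot: [3.141, 0.0, 2.212]
force: [-0.2, 0.2, -0.1]
grip_width: 0.033
grip_force: 0.0
```

```bash
python3 - <<'E'
from h import *
print(ctrl.get_obs()["ee_pos"],go([.473,.2382,.0555],126.8))
E
```

```text
[0.4736763  0.23547333 0.16294449] (array([0.0131, 0.005 , 0.5372]), np.float64(-0.0001))
```

Emit:
carry_out --motion '[[[0.012,0.003,0.15],0],[[0.012,0.003,0.3],0],[[0.012,0.003,0.42],0],[[0.012,0.003,0.5],0],[[0.012,0.003,0.534],0],[[0.012,0.003,0.534],0]]'

```text
time_s: 23.85
ee_pos: [0.4724, 0.2381, 0.0555]
eef_rot: [-3.141, -0.0, 2.213]
force: [-0.7, 0.1, -0.4]
grip_width: 0.0328
grip_force: 0.0
```

Emit:
carry_out --motion '[[[0,0,0],0],[[0,0,0],0],[[0,0,0],0],[[0,0,0],0],[[0,0,0],0],[[0,0,0],0],[[0,0,0],0]]' --hand 1

```text
time_s: 24.55
ee_pos: [0.4725, 0.2387, 0.056]
eef_rot: [3.141, 0.0, 2.213]
force: [0.0, -0.4, 5.4]
grip_width: 0.0091
grip_force: 25.0
```

Emit:
carry_out --motion '[[[0,0,-0.15],0],[[0,0,-0.35],0],[[0,0,-0.55],0],[[0,0,-0.75],0],[[-0.18,-0.13,-0.8],-0.005],[[-0.36,-0.27,-0.8],-0.01],[[-0.54,-0.41,-0.8],-0.015],[[-0.72,-0.55,-0.8],-0.02],[[-0.9,-0.68,-0.8],-0.026],[[-0.98,-0.72,-0.8],-0.026],[[-0.98,-0.72,-0.8],-0.026]]'

```text
time_s: 25.65
ee_pos: [0.4742, -0.0066, 0.2151]
eef_rot: [-3.141, -0.0, 2.374]
force: [-0.4, 0.1, -2.1]
grip_width: 0.0089
grip_force: 25.0
```

```bash
python3 - <<'E'
from h import *
print(ctrl.get_obs()["grip_width"],ctrl.get_obs()["ee_pos"],go(place(3,.215),136.1))
E
```

```text
0.008893427785465606 [ 0.474178   -0.00661729  0.21507099] (array([-8.51e-01, -8.30e-01,  5.00e-04]), np.float64(-0.0003))
```

Emit:
carry_out --motion '[[[-0.17,-0.17,0],0],[[-0.34,-0.34,0],0],[[-0.51,-0.5,0],0],[[-0.68,-0.67,0],0],[[-0.8,-0.8,0],0],[[-0.852,-0.838,0],0],[[-0.852,-0.838,0],0],[[-0.852,-0.838,0],0],[[-0.852,-0.838,0],0]]'

```text
time_s: 26.55
ee_pos: [0.4815, -0.242, 0.2155]
eef_rot: [3.141, -0.0, 2.378]
force: [-0.5, 0.2, -1.4]
grip_width: 0.0091
grip_force: 25.0
```

```bash
python3 chk.py 3
```

```text
[ 0.4815189  -0.24199154  0.21546282] 136.27563178188498 0.009099495811170625 (array([-0.0071, -0.0091,  0.7973]), np.float64(0.0005))
tile X pct [-14.    1.1  16.8] Ymax 0.0427
X hi/lo 1.0850801256917533 0.9635617197876066
0.02 slot X -12.550303329993799 12.06618845268319 166
0.03 slot X -12.484985292703724 12.840781756210136 177
0.04 slot X -12.40570797447122 12.752890000176738 176
```

Emit:
carry_out --motion '[[[-0.005,-0.005,0.15],0],[[-0.005,-0.005,0.35],0],[[-0.005,-0.005,0.5],0],[[-0.005,-0.005,0.6],0],[[-0.005,-0.005,0.67],0],[[-0.005,-0.005,0.72],0],[[-0.005,-0.005,0.76],0],[[-0.005,-0.005,0.79],0],[[-0.005,-0.005,0.797],0],[[-0.005,-0.005,0.797],0],[[-0.005,-0.005,0.797],0]]'

```text
time_s: 27.7
ee_pos: [0.4814, -0.2452, 0.0564]
eef_rot: [3.141, 0.001, 2.377]
force: [-0.7, -1.3, -2.2]
grip_width: 0.0088
grip_force: 25.0
```

Emit:
carry_out --motion '[[[0,0,0],0],[[0,0,0],0],[[0,0,0],0],[[0,0,0],0],[[0,0,0],0]]' --hand 0.4

```text
time_s: 28.2
ee_pos: [0.4812, -0.245, 0.056]
eef_rot: [3.142, 0.0, 2.377]
force: [-0.2, 0.1, 0.7]
grip_width: 0.0278
grip_force: 0.0
```

Emit:
carry_out --motion '[[[0,0,-0.1],0],[[0,0,-0.3],0],[[0,0,-0.5],0],[[0,0,-0.7],0],[[0,0,-0.8],0],[[0,0,-0.8],0]]'

```text
time_s: 28.8
ee_pos: [0.4821, -0.2456, 0.219]
eef_rot: [3.14, 0.005, 2.377]
force: [-0.4, 0.1, -0.2]
grip_width: 0.028
grip_force: 0.0
```

```bash
python3 seat.py s3b; python3 - <<'E'
from h import *
print(go([.4152,.2103,.2],126.8))
E
```

```text
1 top z 0.1201 dX -0.0029 Y -0.052 0.047
2 top z 0.1204 dX -0.0021 Y -0.037 0.033
3 top z 0.1204 dX -0.0012 Y -0.045 0.04
(array([1.8164, 1.4136, 0.0807]), np.float64(0.026))
```

Tile 3 is seated. Now tile 4.

Emit:
carry_out --motion '[[[0.17,0.14,0],0.005],[[0.34,0.28,0],0.01],[[0.51,0.42,0],0.02],[[0.68,0.56,0],0.026],[[0.85,0.7,0],0.026],[[1,0.84,0],0.026],[[1,1,0],0.026],[[1,1,0],0.026]]' --hand 0.3

```text
time_s: 29.65
ee_pos: [0.4758, 0.0401, 0.2143]
eef_rot: [-3.14, -0.002, 2.216]
force: [0.8, -0.1, 0.6]
grip_width: 0.0328
grip_force: 0.0
```

```bash
python3 - <<'E'
from h import *
print(ctrl.get_obs()["ee_pos"],go([.4152,.2103,.16],126.8))
E
```

```text
[0.47582793 0.04013135 0.21429271] (array([0.8616, 0.2702, 0.2723]), np.float64(0.0005))
```

Emit:
carry_out --motion '[[[0.2,0.06,0],0],[[0.4,0.12,0],0],[[0.6,0.19,0],0],[[0.8,0.25,0.05],0],[[0.866,0.27,0.2],0],[[0.866,0.27,0.27],0],[[0.866,0.27,0.27],0],[[0.866,0.27,0.27],0]]'

```text
time_s: 30.45
ee_pos: [0.4148, 0.2082, 0.1618]
eef_rot: [-3.141, -0.0, 2.213]
force: [0.3, -0.2, -0.1]
grip_width: 0.0331
grip_force: 0.0
```

```bash
python3 - <<'E'
from h import *
print(ctrl.get_obs()["ee_pos"],go([.4152,.2103,.0555],126.8))
E
```

```text
[0.41482346 0.20816693 0.16179738] (array([0.0073, 0.0084, 0.5315]), np.float64(-0.0001))
```

Emit:
carry_out --motion '[[[0.006,0.006,0.15],0],[[0.006,0.006,0.3],0],[[0.006,0.006,0.42],0],[[0.006,0.006,0.5],0],[[0.006,0.006,0.529],0],[[0.006,0.006,0.529],0]]'

```text
time_s: 31.05
ee_pos: [0.4154, 0.2101, 0.0564]
eef_rot: [-3.141, -0.0, 2.213]
force: [0.3, 0.8, 0.6]
grip_width: 0.0332
grip_force: 0.0
```

Emit:
carry_out --motion '[[[0,0,0],0],[[0,0,0],0],[[0,0,0],0],[[0,0,0],0],[[0,0,0],0],[[0,0,0],0],[[0,0,0],0]]' --hand 1

```text
time_s: 31.75
ee_pos: [0.4154, 0.2106, 0.0567]
eef_rot: [3.141, 0.0, 2.213]
force: [-1.1, -0.6, 6.3]
grip_width: 0.0092
grip_force: 25.0
```

Emit:
carry_out --motion '[[[0,0,-0.15],0],[[0,0,-0.35],0],[[0,0,-0.55],0],[[0,0,-0.75],0],[[-0.18,-0.13,-0.8],-0.005],[[-0.36,-0.27,-0.8],-0.01],[[-0.54,-0.41,-0.8],-0.015],[[-0.72,-0.55,-0.8],-0.02],[[-0.9,-0.68,-0.8],-0.026],[[-1,-0.72,-0.8],-0.026],[[-1,-0.72,-0.8],-0.026]]'

```text
time_s: 32.85
ee_pos: [0.4197, -0.0381, 0.2159]
eef_rot: [-3.141, -0.0, 2.374]
force: [-0.3, 0.8, -2.7]
grip_width: 0.0089
grip_force: 25.0
```

```bash
python3 - <<'E'
from h import *
print(ctrl.get_obs()["grip_width"],ctrl.get_obs()["ee_pos"],go(place(4,.215),136.1))
E
```

```text
0.008929393229426088 [ 0.41968485 -0.03808538  0.21594515] (array([-0.9384, -0.8474,  0.005 ]), np.float64(-0.0003))
```

Emit:
carry_out --motion '[[[-0.18,-0.17,0],0],[[-0.36,-0.34,0],0],[[-0.54,-0.5,0],0],[[-0.72,-0.67,0],0],[[-0.87,-0.8,0],0],[[-0.94,-0.856,0],0],[[-0.94,-0.856,0],0],[[-0.94,-0.856,0],0],[[-0.94,-0.856,0],0]]'

```text
time_s: 33.75
ee_pos: [0.437, -0.2884, 0.2162]
eef_rot: [3.141, -0.0, 2.378]
force: [0.2, 0.0, -1.7]
grip_width: 0.009
grip_force: 25.0
```

```bash
python3 chk.py 4
```

```text
[ 0.43697365 -0.28840939  0.21623513] 136.24392453844612 0.009019277151405766 (array([-0.0067, -0.0074,  0.8012]), np.float64(0.0004))
tile X pct [-14.5   1.2  16.6] Ymax 0.0584
X hi/lo 1.1668978994833308 0.6107905942592655
0.02 slot X -11.948829872217503 14.124679766214422 102
0.03 slot X -10.953697195734271 13.484658717657878 127
0.04 slot X -10.862520373049987 12.482551063640456 150
```

Emit:
carry_out --motion '[[[-0.004,-0.001,0.15],0],[[-0.004,-0.001,0.35],0],[[-0.004,-0.001,0.5],0],[[-0.004,-0.001,0.6],0],[[-0.004,-0.001,0.67],0],[[-0.004,-0.001,0.72],0],[[-0.004,-0.001,0.76],0],[[-0.004,-0.001,0.79],0],[[-0.004,-0.001,0.798],0],[[-0.004,-0.001,0.798],0],[[-0.004,-0.001,0.798],0]]'

```text
time_s: 34.9
ee_pos: [0.4374, -0.2905, 0.0569]
eef_rot: [3.141, 0.001, 2.377]
force: [0.7, 0.1, -1.2]
grip_width: 0.0088
grip_force: 25.0
```

Emit:
carry_out --motion '[[[0,0,0],0],[[0,0,0],0],[[0,0,0],0],[[0,0,0],0],[[0,0,0],0]]' --hand 0.4

```text
time_s: 35.4
ee_pos: [0.4372, -0.2904, 0.0566]
eef_rot: [3.142, 0.0, 2.377]
force: [-0.3, 0.2, -0.1]
grip_width: 0.0281
grip_force: 0.0
```

Emit:
carry_out --motion '[[[0,0,-0.1],0],[[0,0,-0.3],0],[[0,0,-0.5],0],[[0,0,-0.7],0],[[0,0,-0.85],0],[[0,0,-0.85],0],[[0.2,0,-0.85],0],[[0.4,0,-0.85],0],[[0.4,0,-0.85],0],[[0.4,0,-0.85],0]]'

```text
time_s: 36.4
ee_pos: [0.3794, -0.2349, 0.2265]
eef_rot: [3.142, 0.001, 2.377]
force: [-0.6, 0.1, 0.6]
grip_width: 0.0282
grip_force: 0.0
```

```bash
python3 seat.py s4
```

```text
1 top z 0.12 dX -0.0036 Y -0.053 0.048
2 top z 0.1202 dX -0.003 Y -0.038 0.033
3 top z 0.1203 dX -0.0015 Y -0.024 0.04
4 top z 0.1205 dX 0.0001 Y -0.057 0.057
```

View pics/s4.png

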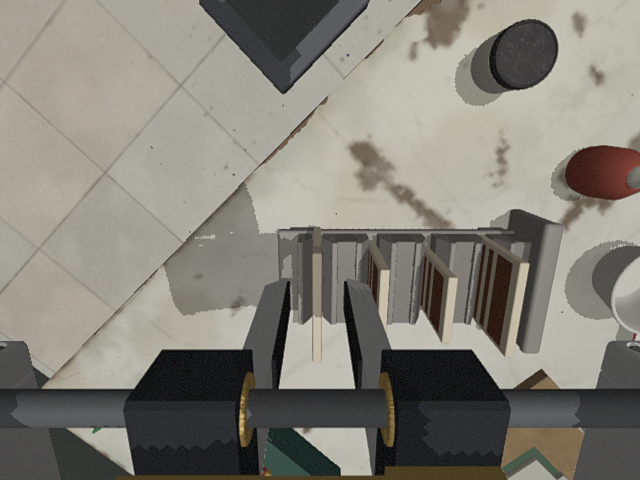

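The picture shows all four tiles upright in the setter at (505,295), (443,290), (382,270) and (317,290), with the fingers clear of them. The pot (525,55), bottle (605,172) and tub are where they were. I hand in.

```bash
python3 -c "
from station import ctrl
print(ctrl.hand_in())"
```

```text
the job is handed in; nothing more can be done
None
```

All four tiles were moved one at a time into the kiln setter, each to the same place number it had in the rack, and the job is handed in; the last wrist measurement had every tile fully down, within 4 mm along the row and about 3 mm along the slot (tile 3 partly hidden in that view, 2.5 mm just after placing), though `hand_in()` gave no verdict.

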